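Draw the long ruler out from under the small sliding drawer and hold it clear

ROBOT

A 6-joint arm with a two-finger parallel gripper is mounted at the origin on the work surface. World frame = base frame: x ahead of the robot, y to its left, z up, the work surface at z = 0. Lengths are in m, angles in rad, forces in N, time in s.
With the tool pointing down it reaches from about 0.35 to 0.85 m from the base axis. Payload 8.1 kg.
Tool frame: the origin (TCP) lies on the centre line of the jaws, within the pads' length; the fingertips stand 11 mm ahead of it and the grasp point (between the pads) lies 8 mm behind it (tip_reach is the z of the fingertips in the tool frame, in m); z points along the fingers, y is the direction in which the jaws open and shut (so a half turn about z gives the same grasp; the last joint's range is limited). The gripper opens to 93 mm and grips with 3 to 60 N. Pads are 15 mm wide; open, the fingers measure 128 mm over their backs; the gripper's body (75 mm by 188 mm) begins 65 mm behind the grasp point.
Start: joints at [-1.197, 0.13, 1.488, -0, 1.523, -0.085], TCP at [0.266, -0.538, 0.23] pointing down, gripper open.
Joint ranges: [-2.96, 2.96], [-0.89, 2.26], [0.02, 2.5], [-1.34, 4.48], [0, 2.73], [-2.66, 2.66]. Speed limits (rad/s): [2.39, 2.39, 2.79, 3.14, 3.14, 3.14].

INTERFACE

Orientations are given as a rotation vector (axis times angle).
In Python, from plant import read_state, read_camera, camera_params, close_job, silhouettes, tip_of, tip_reach gives the robot as it stands.
- The arm moves only by the shell command python3 -m creep 'ROWS' [FORCE]. ROWS is JSON, a list of rows, each a list of 5 numbers: the shift along the tool's x, y, z in m, then the turn about the tool's z in rad, then the closure in counts, from 0 (fully open) to 255 (shut). In form: [[dx, dy, dz, twist, gripper], ...]. A call has 1 to 12 rows; each row shifts and turns the commanded pose from where the row before left it, along the tool's axes as they then stand; what a row does not reach is not made up. A row lasts 1/12 s, in which the tool goes at most 41.7 mm and 7.16 degrees, less where a joint would pass 70% of its speed; a pose out of reach is approached as far as the arm can. A call is refused whole if a number of a shift passes 0.0417 or a number of a turn 0.125, either way. A call with a gripper value outside its range is refused whole. The fingers move at their own pace and stop on an object; FORCE is the grip in N (left out, the last holds). Time passes only in rows, so rows that do not move let the fingers close. It gives the time, the measured TCP pose, the force and the opening at its end, in the units of the state.
- read_state(): the state, without advancing time (a new reading comes with each control period).
- read_camera(name): name is "scene" or "top" or "wrist"; returns the picture (400x640x3 uint8, red, green, blue); there is no depth.
- camera_params(name): a dict with "fov_y" (degrees; the focal length in pixels is half the picture's height over the tangent of half this angle, whatever the lens; pixels are square), "cx", "cy" (the principal point, pixels), "position" and "rotation" of the camera in the world. Camera axes: x right, y down, z forward; pixel columns grow to the right and rows downward; lengths in m; the calibration is good to about 2 mm. A picture is of the moment at which its call begins: read the wrist's pose just before it. camera_params takes no time and is no camera call; for the wrist camera it gives the pose at the moment of the call.
- close_job(): hands the job in, once; it reports no verdict.
Trained networks look in the newest picture that a camera, given by its name, has taken for a name from the list of things; names that differ only in an ending like _2 or _b are one class to them, and where a whole thing is asked for, a point or a joint stands for the part that bears it (a point fixed in the world has none). Each returns a list of dicts, best first, with "confidence" (0 to 1); they miss things now and then, are a little off and sometimes report something else, mostly with a low value. They report only what shows in the picture. A call takes as long as a camera call.
- silhouettes(camera, query): "region" (400x640 bool, what is visible of it) and "pixel" ([column, row] in pixels, amid what is visible of it).
- tip_of(camera, query): "pixel" ([column, row] in pixels: a listed point, or the origin of a listed thing).
The state is a dict: "t": time; "q": joint angles; "dq": joint speeds; "joint_torque": joint torques, N m; "tool_pos": TCP position; "orientation": TCP orientation; "force": force on the tool from outside, world axes, zero at the start; "wrist_torque": the same for the moment, N m; "opening": finger opening in m.
Only numpy, scipy, OpenCV 4.12 (cv2) and the standard library are available. Lean on these libraries where they do the work, as an engineer would, in place of code of your own. Each camera call takes 0.05 s, during which the arm holds its last target.

TASK

The 300 mm safety ruler lies on the bottom of the oak drawer's back bay, partly under the small drawer that slides on the runners above it. Slide the small drawer all the way to the robot's left, against its stop, and leave it there; then grip the ruler, tilt its free right-hand end up and draw it out diagonally through the opening, without disturbing the other things in the drawer or on the desk. Finish still holding the ruler in the gripper, level and at least 5 cm above the drawer's rim: do not put it down or let go.

Things in the scene. Friction and masses are not known exactly. Their poses are not given: they have to be found in the camera images.
- drawer: Large oak desk drawer, fixed on the desk, 328 (x) x 380 (y) mm; front panel (103 mm high, 18 thick, 410 wide, two brass pulls) towards the robot. Origin: centre of its underside, at desk height; x from front panel to back wall, y to the robot's left, z up. Other walls 10 mm thick, rim at z = 95 mm. A divider at x = -26 to -16 mm parts a front bay of small things from the back bay.
- bay_floor (a point): Middle of the back bay, on the veneered base (drawer frame 69, 0, 10 mm; axes as the drawer's). The bay is 170 mm wide (x) and 360 mm long (y) inside, its rim 85 mm above this point. A wooden runner 10 mm wide lines each long side, 46 to 58 mm above the base: 150 mm is free between the runners.
- opening (a point): Centre of the opening that is left right of the small drawer once that is at its left stop: 210 mm long in y (drawer frame y = -180 to +30 mm), at rim height (drawer frame 69, -75, 95 mm); axes as the drawer's.
- till (a joint): Slide of the small oak drawer along the drawer's y, m: 0 = at the right end of the back bay, 0.21 = against its left stop. About 2 N of friction; stays where left. It spans the bay, is 150 mm long in y; underside 68 mm, rim 93 mm above the desk, so 58 mm is free above the base under it. Two pencils and an eraser are fixed in it, over 45 mm from the tab.
- till_tab (a point): Top centre of the small drawer's raised grip tab, an upright oak plate 60 (x) x 10 (y) mm in the middle of its right-hand end wall (also 10 mm thick), top 116 mm above the desk, 23 mm above the small drawer's rim; moves with it. Outer face of tab and end wall: 5 mm to the right (-y) of this point. Axes as the drawer's.
- ruler: Loose aluminium safety ruler, plate 300 x 40 x 4 mm, with a black rubber grip rib 290 long, 12 wide, 10 mm high along its middle (14 mm overall), 0.1 kg. Origin: centre of its underside; x along its length towards the hidden end, z up. Lies flat along the back bay within 6 degrees. With the small drawer fully left, 105 to 140 mm of it stay hidden, so it cannot be lifted flat.
- ruler_free_end (a point): Middle of the ruler's right-hand end edge, at its underside (ruler x = -150 mm): the end to tilt up.
- ruler_hidden_end (a point): Middle of the ruler's left-hand end edge, at its underside (ruler x = +150 mm): the end under the small drawer.
- usb_stick: Orange plastic USB stick, 57 x 18 x 9 mm, lying in the front bay; leave alone. Origin: its underside.
- coin_drive: Bronze coin-shaped drive, 32 mm across, 6 mm thick, in the front bay; leave alone. Origin: centre of its underside.
- card_reader: Black card reader, 62 x 48 x 13 mm, in the front bay; leave alone. Origin: centre of its underside.
- tumbler: Frosted glass tumbler, 72 mm across, 78 mm high, standing in the front bay; leave alone. Origin: centre of its underside.
- mouse: Grey computer mouse, 105 x 60 x 33 mm, on the desk left of the drawer; leave alone. Origin: centre of its underside.
- stapler: Red and black stapler, 135 x 36 x 42 mm, on the desk right of the drawer; leave alone. Origin: centre of its underside.
- note_block: Yellow note block, 76 x 76 x 35 mm, on the desk left of the drawer; leave alone. Origin: centre of its underside.

How it is judged:
On the way, in this order (a step that is already met when the one before it is completed fails the run):
1. the small drawer is slid to its left stop (within 15 mm) (value of joint till above 0.195 m), for 0.2 s.
2. the ruler, in the gripper, stands diagonally in the opening: its free end above the drawer's rim, its hidden end still below the small drawer's underside (height (world z) of ruler_free_end above 0.097 m and height (world z) of ruler_hidden_end below 0.068 m and x of ruler_hidden_end in the frame of drawer above -0.016 m and contact force between the fingers and ruler above 1 N), for 0.1 s.
At the end, for the whole second after the job is handed in: Ruler held in the fingers at rest, level within 15 degrees, both ends over 140 mm above the desk (rim 95), touching no part of the drawer; small drawer within 15 mm of its left stop; tumbler upright; all else within 30 mm of its place (height (world z) of each of ruler_free_end, ruler_hidden_end above 0.14 m and angle between ruler's own x axis and vertical between 1.31079 and 1.83079 rad and contact force between the fingers and ruler above 1 N and contact force between ruler and drawer below 0.2 N and linear speed of ruler below 0.03 m/s and value of joint till above 0.195 m and angle between tumbler's own z axis and vertical below 0.2 rad and distance of each of usb_stick, coin_drive, card_reader, tumbler, mouse, stapler, note_block from where it was at the start of the episode below 0.03 m); the arm keeps its last pose, push and grip.
It fails at once if one of the small things in the front bay pushed more than 30 mm from its place (distance of any of usb_stick, coin_drive, card_reader, tumbler from where it was at the start of the episode above 0.03 m).
It fails at once if mouse, stapler or note block pushed more than 30 mm from its place (distance of any of mouse, stapler, note_block from where it was at the start of the episode above 0.03 m).
It fails at once if tumbler tipped by more than 30 degrees (angle between tumbler's own z axis and vertical above 0.52 rad).
It also fails if it takes over 51 s, if anything falls off the work surface, if the arm or the gripper's body presses on something with over 40 N, if the wrist force passes 120 N, or if a joint passes its speed limit or range.

## Working session

There is one attempt and no reset: what is moved stays moved. The work goes in short steps, Python scripts to look and compute and a shell command to move; the robot and the scene stay as the last step left them, time stands still between calls to the robot, and variables do not carry over. Pictures are saved under pics/ and viewed, and the job is handed in when it is done.

```bash
ls; mkdir -p pics; python3 - <<'E'
from plant import *
import cv2
s=read_state()
print({k:(v if not hasattr(v,'tolist') else v.tolist()) for k,v in s.items()}); print(tip_reach)
for n in ["scene","top","wrist"]:
    im=read_camera(n); cv2.imwrite(f"pics/{n}0.png",im[:,:,::-1]); print(n,camera_params(n))
E
```

```text
pics
{'t': 0.0, 'q': [-1.1973604573164618, 0.1311527404106575, 1.4892343938348365, 2.4495661409451048e-05, 1.5229613375034377, -0.08538021596332998], 'dq': [-0.0009177646496835625, -0.000837755601754398, 0.00041952886195528103, -0.0013099569989956578, 0.0012947800540325334, 0.0003591066055967704], 'joint_torque': [0.0005280814002617262, -55.98524451255798, -49.175026416778564, 0.0770019250921905, 0.035971635952591896, -0.0001536479794594925], 'tool_pos': [0.26558186251885635, -0.5374448560793431, 0.2286170840385695], 'orientation': [-3.0575914969630675, -0.7140039038144285, 0.00035762915773228057], 'force': [-0.5561698916307102, 0.346653410950005, 0.8380611286578372], 'wrist_torque': [-0.018225120248408996, -0.04574465784570473, -0.023691734575467978], 'opening': 0.09308698890245427}
0.011
scene {'fov_y': 56.58679773639278, 'cx': 314.90340834943106, 'cy': 198.60003229795385, 'position': array([ 1.03820591, -0.46401009,  1.18620242]), 'rotation': array([-2.38850886, -1.02932457,  0.2790391 ])}
top {'fov_y': 53.79066021611657, 'cx': 318.4989630482258, 'cy': 203.562631904253, 'position': array([0.37588754, 0.01270524, 1.18267727]), 'rotation': array([-2.18603324,  2.12844869, -0.16419361])}
wrist {'fov_y': 59.85343674856213, 'cx': 316.73353252607706, 'cy': 199.68948454936847, 'position': array([ 0.32288145, -0.50904418,  0.38323435]), 'rotation': array([ 2.4912127 , -1.547221  , -0.18909559])}
```

View pics/scene0.png

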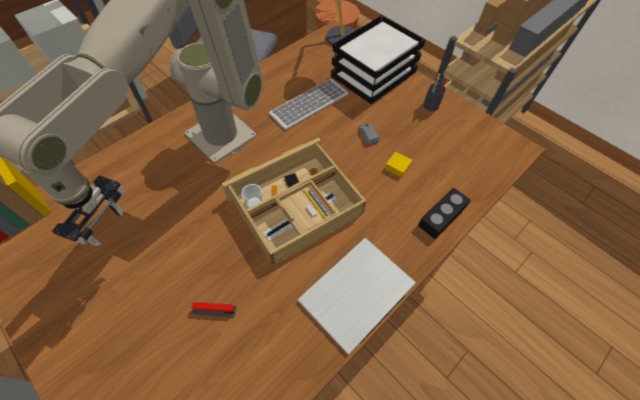

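View pics/top0.png

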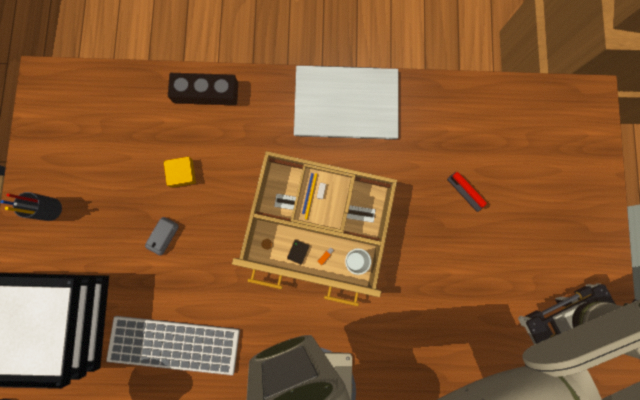

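View pics/wrist0.png

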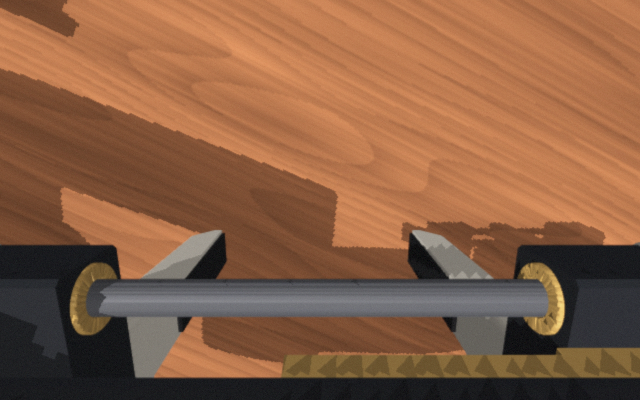

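```bash
cat > h.py <<'E'
from plant import *
import numpy as np, cv2
from scipy.spatial.transform import Rotation as R
def ray(cam,px,P=None):
    P=P or camera_params(cam); f=200/np.tan(np.radians(P['fov_y']/2))
    d=np.array([(px[0]-P['cx'])/f,(px[1]-P['cy'])/f,1]); d=R.from_rotvec(P['rotation']).apply(d)
    return np.array(P['position']),d/np.linalg.norm(d)
def atz(cam,px,z,P=None):
    o,d=ray(cam,px,P); return o+d*(z-o[2])/d[2]
def tri(rs):
    A=np.zeros((3,3));b=np.zeros(3)
    for o,d in rs:
        M=np.eye(3)-np.outer(d,d);A+=M;b+=M@o
    x=np.linalg.solve(A,b); return x,[np.linalg.norm((np.eye(3)-np.outer(d,d))@(x-o)) for o,d in rs]
def proj(cam,X,P=None):
    P=P or camera_params(cam); f=200/np.tan(np.radians(P['fov_y']/2))
    c=R.from_rotvec(P['rotation']).inv().apply(np.atleast_2d(X)-P['position'])
    return np.c_[f*c[:,0]/c[:,2]+P['cx'],f*c[:,1]/c[:,2]+P['cy']]
E
python3 - <<'E'
from h import *
for q in ["drawer","bay_floor","opening","till_tab","ruler_free_end","ruler","tumbler","stapler"]:
    rs=[]
    for c in ["scene","top"]:
        r=tip_of(c,q)
        print(q,c,[(np.round(a['pixel'],1).tolist(),round(a['confidence'],2)) for a in r[:2]])
        if r: rs.append(ray(c,r[0]['pixel']))
    if len(rs)==2: x,e=tri(rs); print('   ',x.round(4),np.round(e,4))
print(read_state()['t'])
E
```

```text
drawer scene [([294.6, 204.3], 0.97)]
drawer top [([316.3, 224.6], 0.67)]
    [ 4.733e-01 -4.000e-04  4.000e-04] [0.0029 0.0029]
bay_floor scene []
bay_floor top []
opening scene [([282.6, 217.1], 0.96)]
opening top [([350.5, 203.4], 0.69), ([347.5, 199.9], 0.21)]
    [ 0.5268 -0.0962  0.0879] [0.0055 0.0055]
till_tab scene [([289.0, 213.2], 0.71)]
till_tab top [([346.5, 200.0], 0.82)]
    [ 0.5359 -0.0798  0.1054] [0.0013 0.0013]
ruler_free_end scene [([263.3, 236.6], 0.58)]
ruler_free_end top [([371.7, 216.7], 0.94)]
    [ 0.5    -0.1693  0.0017] [0.0058 0.0058]
ruler scene [([301.0, 218.1], 0.8)]
ruler top []
tumbler scene [([256.4, 206.0], 0.63)]
tumbler top [([353.0, 258.6], 0.59)]
    [ 0.3768 -0.1102 -0.0053] [0.0003 0.0003]
stapler scene [([214.1, 310.0], 0.94)]
stapler top [([467.0, 189.1], 0.57), ([320.7, 223.4], 0.56)]
    [ 0.5942 -0.4515  0.0125] [0.0003 0.0003]
0.95
```

```bash
python3 - <<'E'
import cv2
a=cv2.imread("pics/top0.png")[140:310,220:420]; cv2.imwrite("pics/top0z.png",cv2.resize(a,None,fx=3.5,fy=3.5,interpolation=2))
E
```

```text
(no output)
```

View pics/top0z.png

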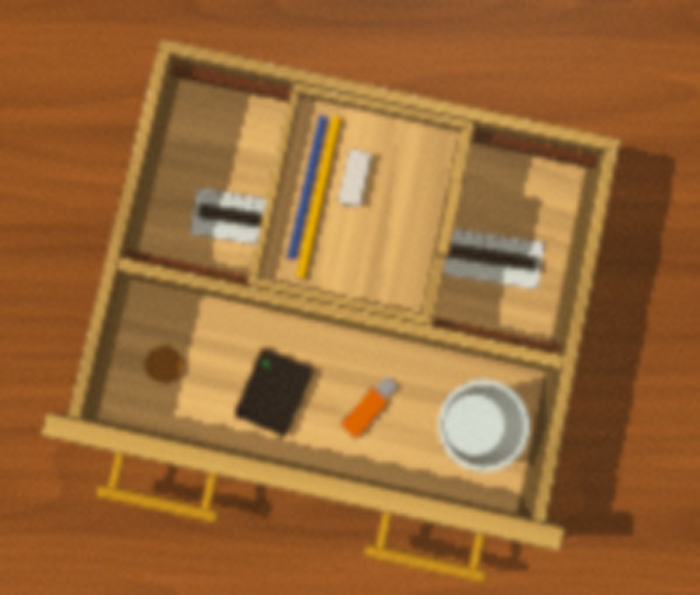

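```bash
python3 - <<'E'
from h import *
z=lambda x,y:(x/3.5+220-.4,y/3.5+140-.4)
bl=atz("top",z(164,43),.095); br=atz("top",z(618,144),.095)
dl=atz("top",z(119,264),.095);dr=atz("top",z(566,360),.095)
print(bl,br,np.linalg.norm(bl-br)); 
u=(bl-br)[:2];u/=np.linalg.norm(u); yaw=np.arctan2(-u[0],u[1]);print("yaw",yaw,np.degrees(yaw))
X=np.array([np.cos(yaw),np.sin(yaw)]);Y=np.array([-X[1],X[0]])
# mid of back rim outer edge: drawer x=+164
c=(bl+br)[:2]/2-0.164*X; print("origin",c)
D=lambda p:((p[:2]-c)@X,(p[:2]-c)@Y)
print("div mid",D((dl+dr)/2))
e1=atz("top",z(194,212),.014);e2=atz("top",z(541,268),.014)
print("ruler ends",e1,e2,np.linalg.norm(e1-e2),D(e1),D(e2))
tab=np.array([.5359,-.0798]);print("tab",D(tab))
print(D(np.array([.3768,-.1102])),D(np.array([.5942,-.4515])))
E
```

```text
[0.66939594 0.14919815 0.095     ] [ 0.59690337 -0.2188606   0.095     ] 0.37512986131550885
yaw -0.1944700663596846 -11.142314044038978
origin [ 0.47224102 -0.00313878]
div mid (np.float64(-0.016677221193815667), np.float64(-0.00044094869347149906))
ruler ends [0.5437345  0.12734616 0.014     ] [ 0.5037584  -0.17005239  0.014     ] 0.3000733049599182 (np.float64(0.04493007163931871), np.float64(0.14184120097529657)) (np.float64(0.0631787739366156), np.float64(-0.15767670034953696))
tab (np.float64(0.07727354446710967), np.float64(-0.06291428893443385))
(np.float64(-0.07295275759510074), np.float64(-0.1234867923391432)) (np.float64(0.20630436978100472), np.float64(-0.41634154611590124))
```

```bash
cat >> h.py <<'E'
yaw=-0.1945; c0=np.array([.4722,-.0031]); X=np.array([np.cos(yaw),np.sin(yaw)]);Y=np.array([-X[1],X[0]])
D=lambda p:np.array([(np.asarray(p)[:2]-c0)@X,(np.asarray(p)[:2]-c0)@Y])
W=lambda d:c0+d[0]*X+d[1]*Y
def info():
    s=read_state();M=R.from_rotvec(s['orientation']).as_matrix()
    print("t",round(s['t'],2),"tcp",np.round(s['tool_pos'],4),"D",D(s['tool_pos']).round(4),"tip z",round(s['tool_pos'][2]-.011,4),"tx ang",np.degrees(np.arctan2(M[1,0],M[0,0])).round(2),"ty ang",np.degrees(np.arctan2(M[1,1],M[0,1])).round(2),"z",M[:,2].round(3),"F",np.round(s['force'],2),"op",round(s['opening'],4),"q6",round(s['q'][5],2))
    return s,M
def to(p,ang=None):
    "tool shift to reach world p(3); ang = desired tool-y angle deg"
    s,M=info(); d=M.T@(np.asarray(p)-s['tool_pos']); print("shift",d.round(4), "rows@41.7:",(abs(d).max()/.0417).round(2))
    if ang is not None:
        t=np.degrees(np.arctan2(M[1,1],M[0,1])); a=-((ang-t+90)%180-90); print("twist",np.radians(a).round(4)); 
        th=np.radians(a); d2=R.from_euler('z',th).as_matrix().T@d; print("shift after twist",d2.round(4))
E
python3 - <<'E'
from h import *
to([*W((.072,-.110)),.25],np.degrees(yaw))
E
```

```text
t 0.95 tcp [ 0.2657 -0.5379  0.2296] D [-0.0992 -0.5647] tip z 0.2186 tx ang 26.29 ty ang -63.71 z [-0.  0. -1.] F [ 0.6  -0.09  0.54] op 0.0933 q6 -0.09
shift [ 0.4123 -0.257  -0.0204] rows@41.7: 9.89
twist -0.9175
shift after twist [ 0.4547  0.1712 -0.0204]
```

```bash
python3 -m creep '[[0,0,-0.003,-0.115,0],[0,0,-0.003,-0.115,0],[0,0,-0.003,-0.115,0],[0,0,-0.003,-0.115,0],[0,0,-0.003,-0.115,0],[0,0,-0.003,-0.115,0],[0,0,-0.002,-0.115,0],[0,0,0,-0.112,0]]'
python3 - <<'E'
from h import *
to([*W((.072,-.110)),.25],np.degrees(yaw))
E
```

```text
t: 1.62
tool_pos: [0.2658, -0.5382, 0.2503]
orientation: [2.421, 2.001, -0.0]
force: [-0.0, -1.1, 0.8]
opening: 0.093
t 1.62 tcp [ 0.2658 -0.5382  0.2503] D [-0.099  -0.5649] tip z 0.2393 tx ang 79.16 ty ang -10.84 z [ 0.    -0.001 -1.   ] F [-0.03 -1.14  0.78] op 0.093 q6 -1.01
shift [0.454  0.1734 0.    ] rows@41.7: 10.89
twist 0.0053
shift after twist [0.4549 0.171  0.    ]
```

```bash
python3 -m creep '[[0.0378,0.0144,0,0,255],[0.0378,0.0144,0,0,255],[0.0378,0.0144,0,0,255],[0.0378,0.0144,0,0,255],[0.0378,0.0144,0,0,255],[0.0378,0.0144,0,0,255],[0.0378,0.0144,0,0,255],[0.0378,0.0144,0,0,255],[0.0378,0.0144,0,0,255],[0.0378,0.0144,0,0,255],[0.0378,0.0144,0,0,255],[0.0378,0.0144,0,0,255]]' 20
python3 - <<'E'
from h import *
to([*W((.072,-.110)),.25],np.degrees(yaw))
im=read_camera("wrist"); cv2.imwrite("pics/w1.png",im[:,:,::-1])
P=camera_params("wrist")
for q in ["till_tab","ruler_free_end","ruler"]:
    r=tip_of("wrist",q); print(q,[(np.round(a['pixel'],1).tolist(),round(a['confidence'],2)) for a in r[:2]])
    if r: 
        for z in (.01,.116): print(D(atz("wrist",r[0]['pixel'],z,P)).round(4),z)
# outline check of drawer model
pts=[[.164,-.19,.095],[.164,.19,.095],[-.016,-.19,.095],[-.016,.18,.095]]
print(proj("wrist",[[*W(p),p[2]] for p in pts],P).round(0).tolist())
E
```

```text
t: 2.62
tool_pos: [0.5239, -0.1245, 0.25]
orientation: [2.427, 1.994, 0.001]
force: [0.4, -0.5, -0.4]
opening: 0.0175
t 2.62 tcp [ 0.5239 -0.1245  0.25  ] D [ 0.0742 -0.1091] tip z 0.239 tx ang 78.83 ty ang -11.17 z [ 0.001 -0.    -1.   ] F [ 0.4  -0.51 -0.39] op 0.0175 q6 -0.13
shift [-0.0009 -0.0022 -0.    ] rows@41.7: 0.05
twist -0.0005
shift after twist [-0.0009 -0.0022 -0.    ]
till_tab [([317.0, 142.9], 0.57)]
[ 0.0749 -0.0674] 0.01
[ 0.0746 -0.0595] 0.116
ruler_free_end [([310.6, 210.3], 0.86), ([253.1, 70.3], 0.35)]
[ 0.0676 -0.1458] 0.01
[ 0.0694 -0.1169] 0.116
ruler []
[[409.0, 278.0], [444.0, -212.0], [223.0, 277.0], [192.0, -196.0]]
```

View pics/w1.png

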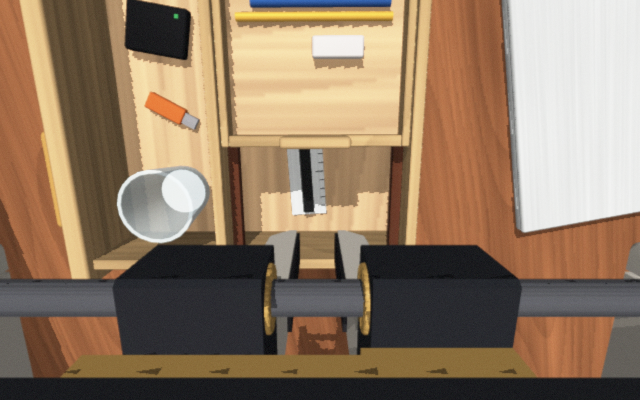

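```bash
python3 -m creep '[[0,0,0.0353,0,255],[0,0,0.0353,0,255],[0,0,0.0353,0,255],[0,0,0.0352,0,255],[0.01,0,0,0,255],[0.01,0,0,0,255],[0.01,0,0,0,255],[0.01,0,0,0,255],[0.01,0,0,0,255],[0.01,0,0,0,255]]'
python3 - <<'E'
from h import *
info()
for c in ["wrist","top"]:
  im=read_camera(c); cv2.imwrite(f"pics/{c}2.png",im[:,:,::-1])
E
```

```text
t: 3.65
tool_pos: [0.5366, -0.067, 0.1111]
orientation: [2.424, 1.993, 0.003]
force: [-0.4, -3.0, 1.9]
opening: 0.0006
t 3.65 tcp [ 0.5366 -0.067   0.1111] D [ 0.0756 -0.0502] tip z 0.1001 tx ang 78.85 ty ang -11.15 z [ 0.004 -0.001 -1.   ] F [-0.42 -2.99  1.95] op 0.0006 q6 -0.02
```

View pics/wrist2.png

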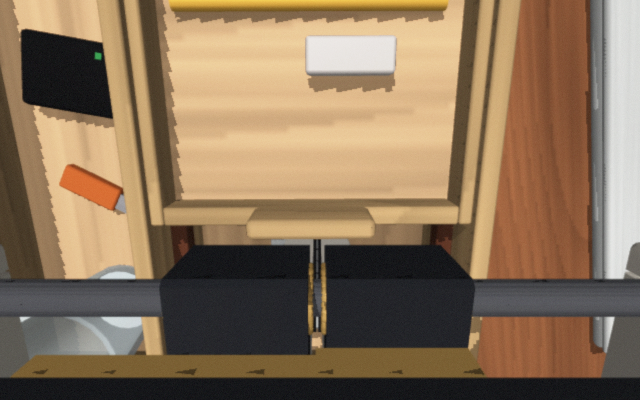

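```bash
python3 -m creep '[[0.008,0,0,0,255],[0.008,0,0,0,255],[0.008,0,0,0,255],[0.008,0,0,0,255],[0.008,0,0,0,255],[0.008,0,0,0,255],[0.008,0,0,0,255],[0.006,0,0,0,255],[0.003,0,0,0,255]]'
python3 - <<'E'
from h import *
info()
E
python3 -m creep '[[0.003,0,0,0,255],[0.003,0,0,0,255],[0.003,0,0,0,255]]'
python3 - <<'E'
from h import *
info()
E
```

```text
t: 4.5
tool_pos: [0.5475, -0.0027, 0.1085]
orientation: [-2.426, -1.995, -0.0]
force: [0.7, -1.2, 1.7]
opening: 0.0004
t 4.5 tcp [ 0.5475 -0.0027  0.1085] D [0.0738 0.0149] tip z 0.0975 tx ang 78.87 ty ang -11.13 z [-0.  0. -1.] F [ 0.67 -1.24  1.75] op 0.0004 q6 0.1
t: 4.75
tool_pos: [0.5489, 0.005, 0.1084]
orientation: [-2.427, -1.995, 0.001]
force: [-4.2, -18.5, 5.5]
opening: 0.0003
t 4.75 tcp [0.5489 0.005  0.1084] D [0.0737 0.0227] tip z 0.0974 tx ang 78.82 ty ang -11.18 z [-0.001 -0.    -1.   ] F [ -4.18 -18.51   5.46] op 0.0003 q6 0.11
```

```bash
python3 -m creep '[[-0.01,0,0,0,255],[-0.02,0,0,0,0],[-0.02,0,-0.03,0,0],[-0.01,0,-0.0385,0,0],[-0.01,0,-0.0385,0,0],[-0.03,0,-0.01,0,0],[-0.03,0,0,0,0],[0,0,0,0,0],[0,0,0,0,0]]'
python3 - <<'E'
from h import *
info()
for c in ["wrist","top"]:
  im=read_camera(c); cv2.imwrite(f"pics/{c}3.png",im[:,:,::-1]); P=camera_params(c)
  if c=="top": 
    a=im[140:310,220:420]; cv2.imwrite("pics/top3z.png",cv2.resize(a[:,:,::-1],None,fx=3.5,fy=3.5,interpolation=2))
  for q in ["till_tab","ruler_free_end","ruler"]:
    r=tip_of(c,q)
    print(c,q,[(np.round(a['pixel'],1).tolist(),round(a['confidence'],2),D(atz(c,a['pixel'],.116 if 'tab' in q else .01,P)).round(4).tolist()) for a in r[:2]])
  for a in silhouettes(c,"ruler")[:1]:
    print(a['confidence'],cv2.minAreaRect(np.argwhere(a['region'])[:,::-1].astype(np.float32)))
E
```

```text
t: 5.5
tool_pos: [0.5234, -0.1239, 0.2254]
orientation: [-2.43, -1.991, -0.001]
force: [0.3, -0.6, 0.2]
opening: 0.0494
t 5.5 tcp [ 0.5234 -0.1239  0.2254] D [ 0.0736 -0.1086] tip z 0.2144 tx ang 78.65 ty ang -11.35 z [-0.     0.001 -1.   ] F [ 0.34 -0.59  0.18] op 0.0494 q6 -0.13
wrist till_tab []
wrist ruler_free_end [([306.4, 220.9], 0.71, [0.0601, -0.157])]
wrist ruler [([303.0, 77.4], 0.82, [0.058, -0.0058])]
0.88 ((301.13958740234375, 120.45431518554688), (200.13294982910156, 40.9670524597168), 85.91438293457031)
top till_tab [([309.6, 190.5], 0.78, [0.0795, 0.0431])]
top ruler_free_end []
top ruler [([326.1, 207.2], 0.82, [0.0585, -0.0118])]
0.74 ((325.95001220703125, 207.8499755859375), (28.142852783203125, 12.727922439575195), 8.130102157592773)
```

View pics/wrist3.png

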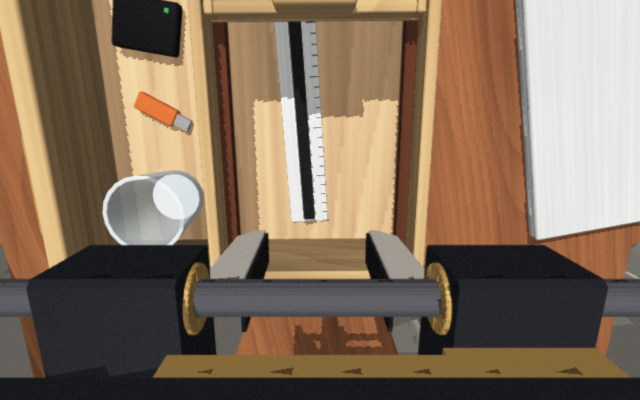

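View pics/top3z.png

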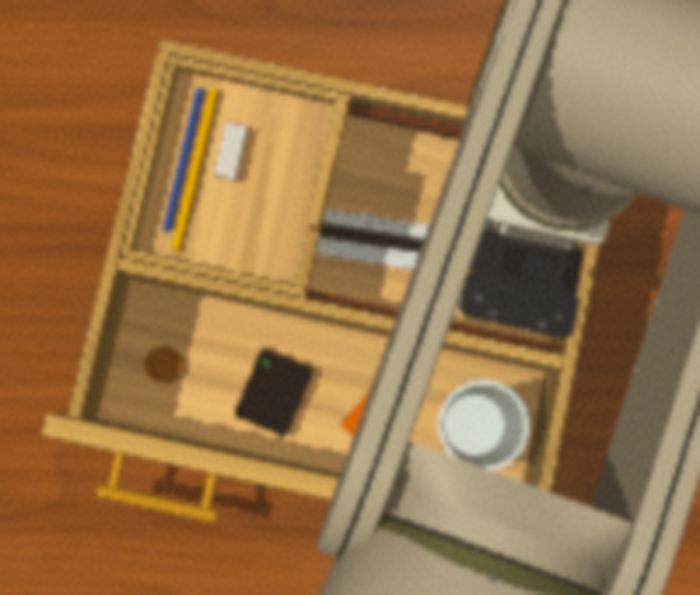

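```bash
python3 - <<'E'
from h import *
P=camera_params("wrist")
print("tri",tri([ray("wrist",(309.5,220.5),P),ray("top",(541/3.5+219.6,268/3.5+139.6))]))
s,M=info()
a=atz("wrist",(295.5,24),.024,P);b=atz("wrist",(309,218),.024,P)
e=atz("wrist",(309.5,221),.014,P)
print(a,b,e,D(a),D(b),D(e)); v=(a-b)[:2];ang=np.degrees(np.arctan2(v[1],v[0]));u=v/np.linalg.norm(v);print("ruler ang",ang)
for dist in (.05,.06,.07,.08): g=e[:2]+u*dist; 
g=e[:2]+u*.060; print("grip",g,D(g)); to([*g,.025+.0],ang-90)
E
```

```text
tri (array([ 0.50471138, -0.17144407,  0.00200806]), [np.float64(0.0005917019652916719), np.float64(0.0005917019652915811)])
t 6.0 tcp [ 0.524  -0.122   0.2254] D [ 0.0738 -0.1066] tip z 0.2144 tx ang 78.87 ty ang -11.13 z [-0.  0. -1.] F [-0.52 -0.29 -0.05] op 0.0893 q6 -0.13
[0.53133755 0.02697977 0.024     ] [ 0.50619848 -0.16153982  0.024     ] [ 0.50524029 -0.16792685  0.014     ] [0.05220878 0.04094247] [ 0.06398003 -0.14888125] [ 0.06427437 -0.15533306]
ruler ang 82.40442299922876
grip [ 0.51317108 -0.10845331] [ 0.06056082 -0.09544809]
t 6.0 tcp [ 0.524  -0.122   0.2254] D [ 0.0738 -0.1066] tip z 0.2144 tx ang 78.87 ty ang -11.13 z [-0.  0. -1.] F [-0.52 -0.29 -0.05] op 0.0893 q6 -0.13
shift [ 0.0112 -0.0131  0.2004] rows@41.7: 4.81
twist -0.0616
shift after twist [ 0.012  -0.0124  0.2004]
```

```bash
python3 -m creep '[[0,0,0,-0.0616,130],[0.0073,-0.0041,0.035,0,130],[0.0073,-0.0041,0.035,0,130],[0.0074,-0.0042,0.035,0,130],[0,0,0.02,0,130],[0,0,0,0,130]]'
python3 - <<'E'
from h import *
info()
c="wrist"
im=read_camera(c); cv2.imwrite(f"pics/{c}4.png",im[:,:,::-1]); P=camera_params(c);np.save("P4.npy",P,allow_pickle=True)
print(P)
E
```

```text
t: 6.5
tool_pos: [0.5106, -0.0973, 0.0949]
orientation: [-2.358, -2.064, 0.008]
force: [-0.9, -0.2, -0.2]
opening: 0.0575
t 6.5 tcp [ 0.5106 -0.0973  0.0949] D [ 0.0558 -0.085 ] tip z 0.0839 tx ang 82.41 ty ang -7.59 z [-0.009  0.003 -1.   ] F [-0.95 -0.17 -0.18] op 0.0575 q6 -0.15
{'fov_y': 59.85343674856213, 'cx': 316.73353252607706, 'cy': 199.68948454936847, 'position': array([ 0.52050676, -0.03380446,  0.25249586]), 'rotation': array([ 2.89713654, -0.19118833, -0.03194736])}
```

View pics/wrist4.png

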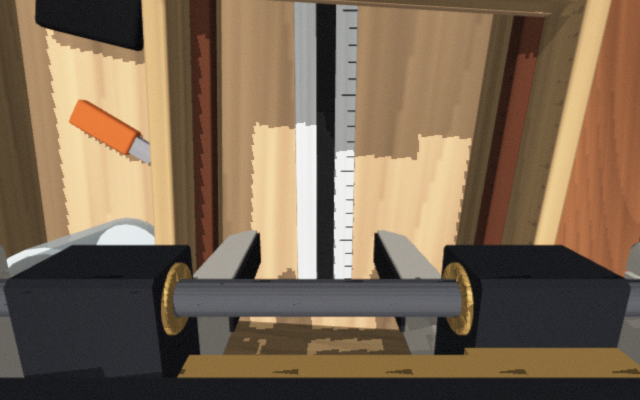

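```bash
python3 - <<'E'
from h import *
P=np.load("P4.npy",allow_pickle=True).item()
s,M=info()
a=atz("wrist",(325.5,30),.024,P);b=atz("wrist",(328,270),.024,P)
v=(a-b)[:2];ang=np.degrees(np.arctan2(v[1],v[0]));u=v/np.linalg.norm(v);print(a,b,"ruler ang",ang)
for p in (a,b,[0.50524029, -0.16792685,.014]): print("lateral in tool:",M.T@(np.array(p)-s['tool_pos']))
print(D([0.50524,-.1679]),D(s['tool_pos']))
E
```

```text
t 6.55 tcp [ 0.5124 -0.0981  0.098 ] D [ 0.0578 -0.0854] tip z 0.087 tx ang 82.39 ty ang -7.61 z [-0.005  0.002 -1.   ] F [-0.08  0.74  0.28] op 0.0535 q6 -0.15
[0.53098152 0.01523287 0.024     ] [ 0.51290972 -0.14089546  0.024     ] ruler ang 83.39741478688181
lateral in tool: [0.11473581 0.00381086 0.07411197]
lateral in tool: [-0.04241078  0.00656303  0.07396961]
lateral in tool: [-0.07022757  0.00259362  0.08396891]
[ 0.06426889 -0.15530676] [ 0.05781421 -0.08543899]
```

```bash
python3 -m creep '[[0,0.004,0.02,-0.008,130],[0,0,0.02,0,130],[0,0,0.02,0,130],[0,0,0.008,0,130],[0,0,0,0,130],[0,0,0,0,130]]'
python3 - <<'E'
from h import *
info()
im=read_camera("wrist"); cv2.imwrite("pics/wrist5.png",im[:,:,::-1])
E
```

```text
t: 7.05
tool_pos: [0.5195, -0.1, 0.0341]
orientation: [2.355, 2.077, 0.001]
force: [-0.8, 0.2, 0.5]
opening: 0.0451
t 7.05 tcp [ 0.5195 -0.1     0.0341] D [ 0.0652 -0.0859] tip z 0.0231 tx ang 82.81 ty ang -7.19 z [ 0.001 -0.    -1.   ] F [-0.76  0.23  0.49] op 0.0451 q6 -0.16
```

View pics/wrist5.png

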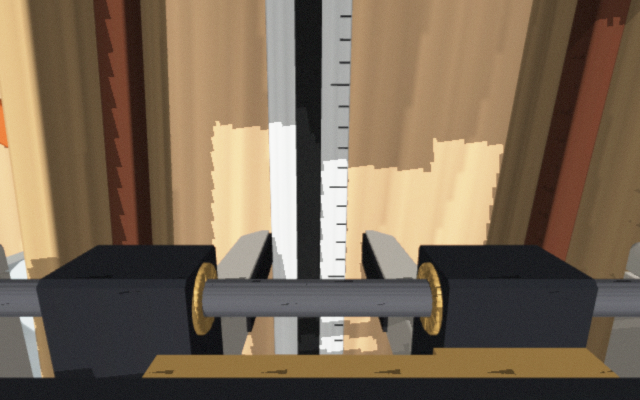

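```bash
python3 -m creep '[[0,-0.004,0,0,130],[0,0,0.004,0,130],[0,0,0.0035,0,130],[0,0,0,0,130],[0,0,0,0,255],[0,0,0,0,255],[0,0,0,0,255],[0,0,0,0,255],[0,0,0,0,255]]' 10
python3 - <<'E'
from h import *
info()
im=read_camera("wrist"); cv2.imwrite("pics/wrist6.png",im[:,:,::-1])
im=read_camera("scene"); cv2.imwrite("pics/scene6.png",cv2.resize(im[130:280,200:400,::-1],None,fx=4,fy=4))
E
```

```text
t: 7.85
tool_pos: [0.5148, -0.0992, 0.0253]
orientation: [2.356, 2.078, 0.0]
force: [-0.7, 0.3, 2.2]
opening: 0.0169
t 7.85 tcp [ 0.5148 -0.0992  0.0253] D [ 0.0603 -0.086 ] tip z 0.0143 tx ang 82.82 ty ang -7.18 z [ 0. -0. -1.] F [-0.75  0.35  2.25] op 0.0169 q6 -0.16
```

View pics/wrist6.png

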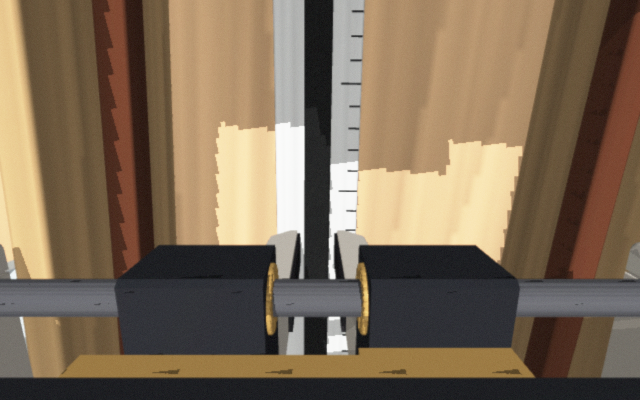

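View pics/scene6.png

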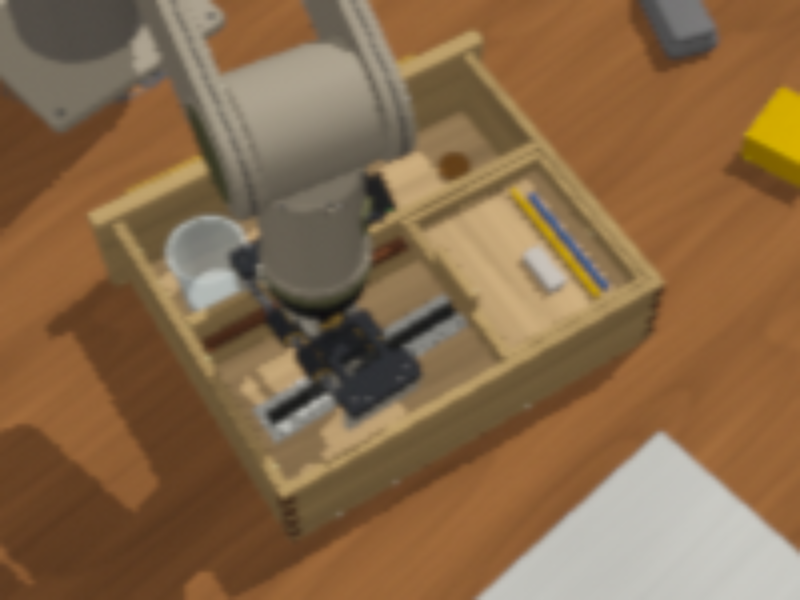

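```bash
python3 -m creep '[[0,0,-0.001,0,255],[0,0,0,0,255],[0,0,0,0,255],[0,0,0,0,255]]' 10
python3 -c "from h import *;info()"
```

```text
t: 8.28
tool_pos: [0.5143, -0.099, 0.0258]
orientation: [-2.356, -2.078, 0.0]
force: [0.3, -0.3, -2.1]
opening: 0.0117
t 8.28 tcp [ 0.5143 -0.099   0.0258] D [ 0.0599 -0.086 ] tip z 0.0148 tx ang 82.81 ty ang -7.19 z [-0.  0. -1.] F [ 0.3  -0.29 -2.11] op 0.0117 q6 -0.16
```

```bash
python3 -m creep '[[0,0,-0.004,0,255],[0,0,-0.005,0,255],[0,0,-0.005,0,255],[0,0,-0.005,0,255],[0,0,-0.005,0,255],[0,0,-0.005,0,255],[0,0,-0.005,0,255],[0,0,0,0,255]]' 
python3 - <<'E'
from h import *
info()
im=read_camera("wrist"); cv2.imwrite("pics/wrist7.png",im[:,:,::-1])
im=read_camera("scene"); cv2.imwrite("pics/scene7.png",cv2.resize(im[130:280,200:400,::-1],None,fx=4,fy=4))
E
```

```text
t: 8.95
tool_pos: [0.5155, -0.0993, 0.0616]
orientation: [2.355, 2.077, 0.002]
force: [0.0, 0.1, 0.3]
opening: 0.0117
t 8.95 tcp [ 0.5155 -0.0993  0.0616] D [ 0.061 -0.086] tip z 0.0506 tx ang 82.82 ty ang -7.18 z [ 0.002 -0.001 -1.   ] F [0.03 0.12 0.3 ] op 0.0117 q6 -0.16
```

View pics/wrist7.png

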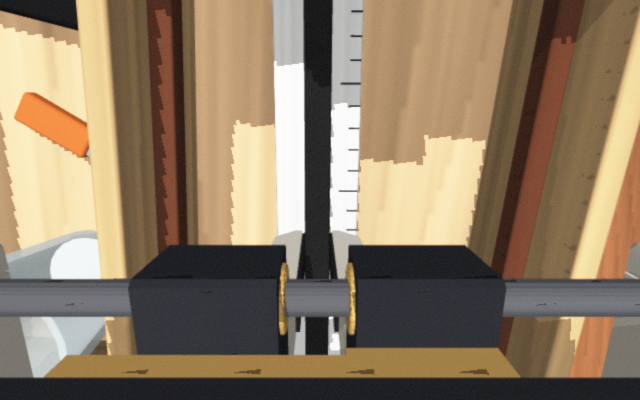

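View pics/scene7.png

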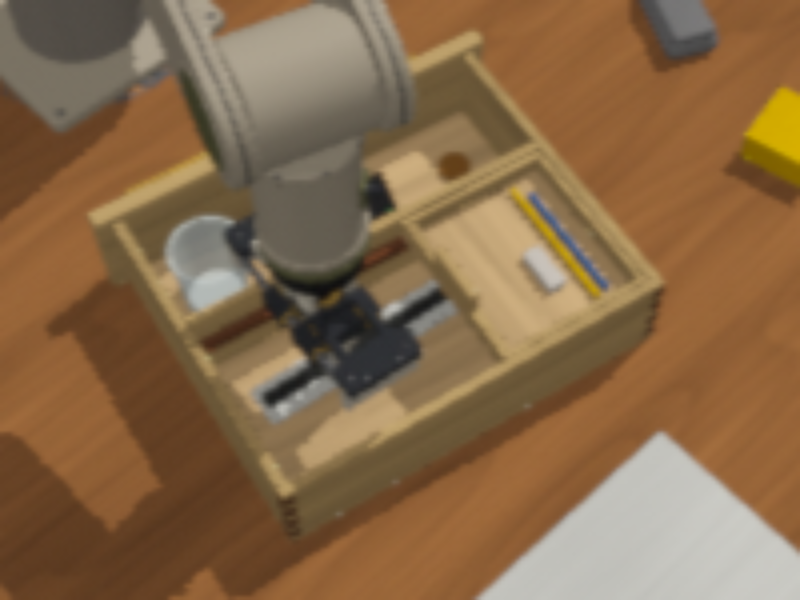

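```bash
python3 -m creep '[[0,0,0,0,255],[0,0,0,0,255],[0,0,0,0,255]]' 4
python3 - <<'E'
from h import *
info()
im=read_camera("wrist"); cv2.imwrite("pics/wrist8.png",im[:,:,::-1])
E
```

```text
t: 9.3
tool_pos: [0.5143, -0.099, 0.0596]
orientation: [-2.356, -2.077, 0.001]
force: [-0.2, -0.4, -0.8]
opening: 0.0119
t 9.3 tcp [ 0.5143 -0.099   0.0596] D [ 0.0598 -0.086 ] tip z 0.0486 tx ang 82.81 ty ang -7.19 z [-0.001  0.    -1.   ] F [-0.21 -0.41 -0.75] op 0.0119 q6 -0.16
```

View pics/wrist8.png

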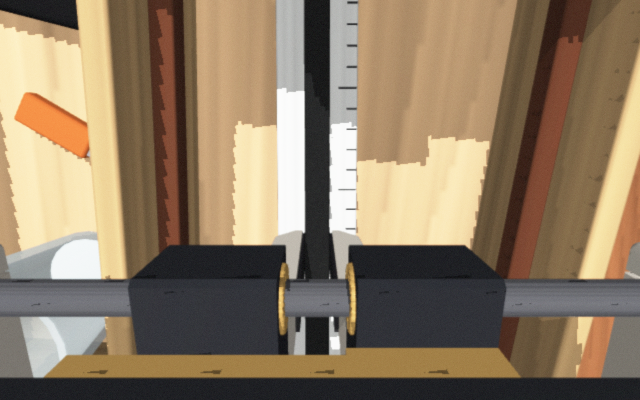

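```bash
python3 -m creep '[[0,0,-0.004,0,255],[0,0,-0.004,0,255],[0,0,-0.004,0,255],[0,0,-0.004,0,255],[0,0,-0.004,0,255],[0,0,-0.004,0,255],[0,0,-0.004,0,255],[0,0,-0.004,0,255],[0,0,-0.004,0,255],[0,0,-0.003,0,255],[0,0,0,0,255],[0,0,0,0,255]]' 4
python3 - <<'E'
from h import *
info()
im=read_camera("wrist"); cv2.imwrite("pics/wrist9.png",im[:,:,::-1])
im=read_camera("scene"); cv2.imwrite("pics/scene9.png",cv2.resize(im[130:280,200:400,::-1],None,fx=4,fy=4))
for c in ("wrist","scene"):
    r=tip_of(c,"ruler_free_end"); print([(a['pixel'],a['confidence']) for a in r])
E
```

```text
t: 10.35
tool_pos: [0.5147, -0.0992, 0.0993]
orientation: [2.356, 2.078, 0.0]
force: [1.0, 0.2, -0.8]
opening: 0.012
t 10.35 tcp [ 0.5147 -0.0992  0.0993] D [ 0.0603 -0.086 ] tip z 0.0883 tx ang 82.81 ty ang -7.19 z [ 0. -0. -1.] F [ 0.99  0.24 -0.81] op 0.012 q6 -0.16
[]
[([266.9, 224.1], 0.67)]
```

View pics/wrist9.png

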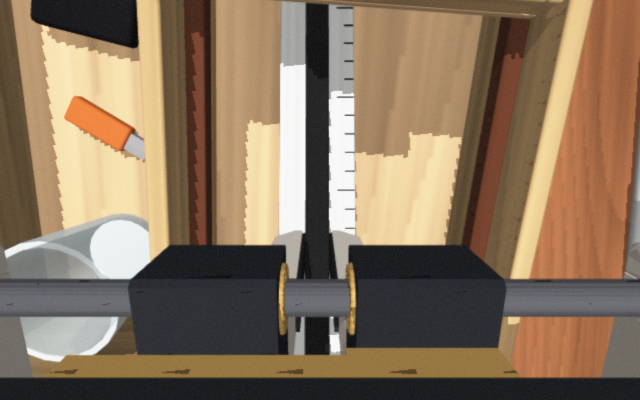

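View pics/scene9.png

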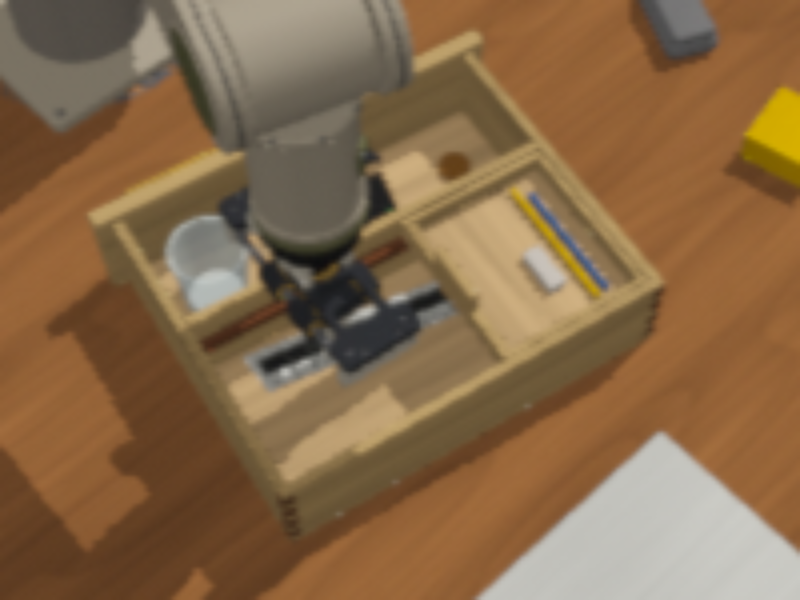

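```bash
cat >> h.py <<'E'
def tilt(rows,P=None):
    "rows: list of (row,left,right) plate edges"
    P=P or camera_params("wrist"); f=200/np.tan(np.radians(P['fov_y']/2)); pts=[]
    for r,l,rr in rows:
        z=f*.04/(rr-l); m=(l+rr)/2
        pts.append(R.from_rotvec(P['rotation']).apply([(m-P['cx'])/f*z,(r-P['cy'])/f*z,z])+P['position'])
    pts=np.array(pts); v=pts[0]-pts[-1]; print(pts.round(4), "tilt",np.degrees(np.arctan2(-v[2],np.hypot(*v[:2]))).round(1)); return pts
E
python3 - <<'E'
from h import *
a=cv2.imread("pics/wrist9.png")
cv2.imwrite("pics/w9z.png",cv2.resize(a[0:250,260:380],None,fx=4,fy=2.4))
tilt([(8,281,354),(225,279.5,356)])
E
```

```text
[[ 0.5285  0.0219  0.0433]
 [ 0.5146 -0.09    0.0798]] tilt 17.9
```

View pics/w9z.png

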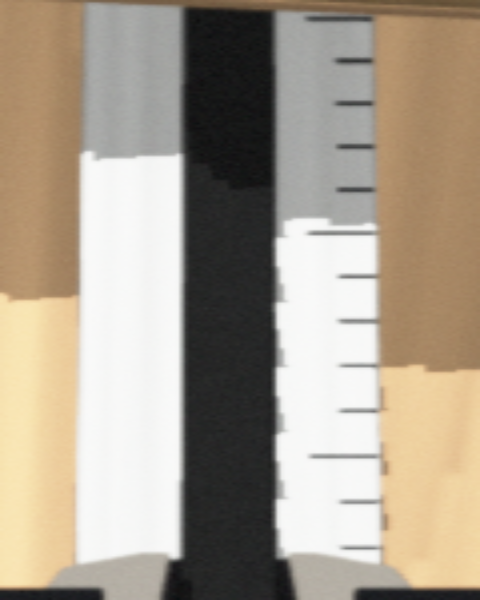

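```bash
python3 -m creep '[[-0.002,0,-0.004,0,255],[-0.004,0,-0.004,0,255],[-0.004,0,-0.004,0,255],[-0.004,0,-0.003,0,255],[0,0,0,0,255],[0,0,0,0,255],[0,0,0,0,255],[0,0,0,0,255]]' 4
python3 - <<'E'
from h import *
info()
im=read_camera("wrist"); cv2.imwrite("pics/wrist10.png",cv2.resize(im[0:250,260:380,::-1],None,fx=4,fy=2.4))
im=read_camera("scene"); cv2.imwrite("pics/scene10.png",cv2.resize(im[130:280,200:400,::-1],None,fx=4,fy=4))
for c in ("scene","top"):
    r=tip_of(c,"ruler_free_end"); print([(a['pixel'],a['confidence']) for a in r])
E
```

```text
t: 11.22
tool_pos: [0.5127, -0.1129, 0.1139]
orientation: [-2.356, -2.078, 0.0]
force: [0.4, -0.2, -1.3]
opening: 0.0121
t 11.22 tcp [ 0.5127 -0.1129  0.1139] D [ 0.061  -0.0999] tip z 0.1029 tx ang 82.81 ty ang -7.19 z [-0.  0. -1.] F [ 0.45 -0.24 -1.3 ] op 0.0121 q6 -0.19
[([261.6, 221.4], 0.67)]
[]
```

View pics/wrist10.png

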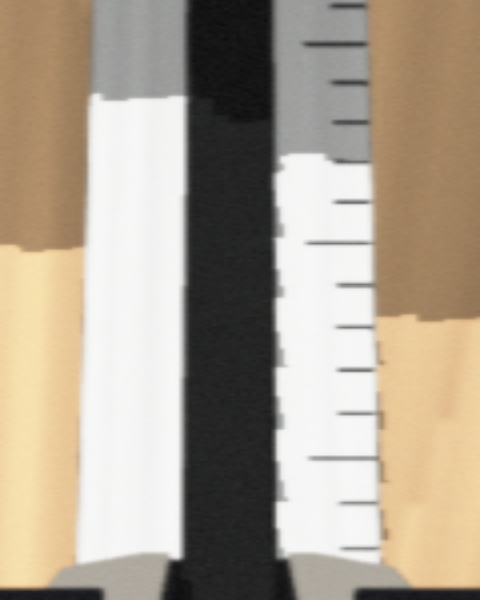

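View pics/scene10.png

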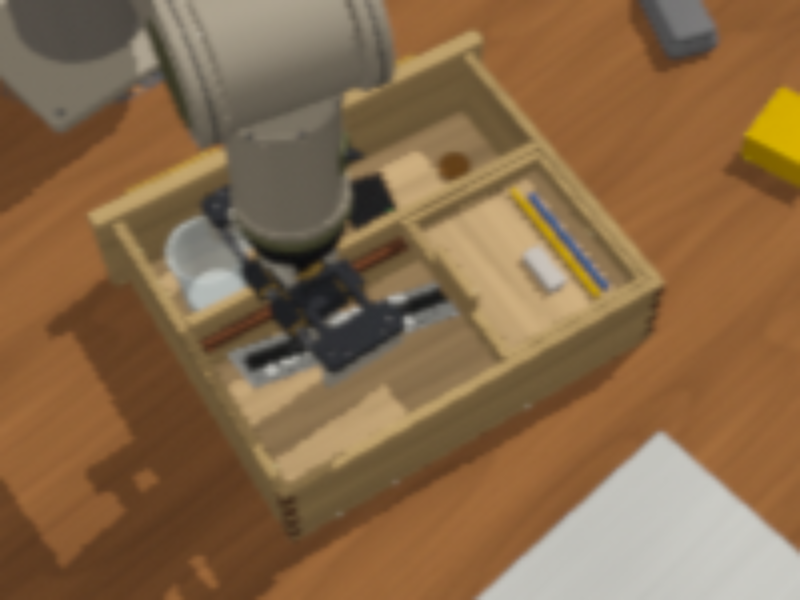

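```bash
python3 - <<'E'
from h import *
p=tilt([(0.5,283.2,351.7),(222,279.5,354.7)])
s,M=info()
g=s['tool_pos']+np.array([0,0,-.0]) 
f=np.array([261.6,221.4]); 
for z in (.09,.1,.11,.12): print(z,D(atz("scene",f,z)))
E
```

```text
[[ 0.5279  0.0161  0.0436]
 [ 0.5127 -0.1032  0.0916]] tilt 21.8
t 11.42 tcp [ 0.5128 -0.1128  0.1139] D [ 0.061  -0.0998] tip z 0.1029 tx ang 82.82 ty ang -7.18 z [-0.  0. -1.] F [-0.62  0.39 -0.18] op 0.0117 q6 -0.19
0.09 [ 0.04753327 -0.15424003]
0.1 [ 0.05297828 -0.15596037]
0.11 [ 0.05842329 -0.15768071]
0.12 [ 0.0638683  -0.15940105]
```

```bash
python3 -m creep '[[0,0,0,0,255],[-0.008,0,-0.0033,0,255],[-0.0125,0,-0.0055,0,255],[-0.0125,0,-0.0055,0,255],[-0.0125,0,-0.0055,0,255],[-0.0125,0,-0.0055,0,255],[-0.0125,0,-0.0055,0,255],[-0.0125,0,-0.0055,0,255],[-0.0125,0,-0.0055,0,255],[-0.0125,0,-0.0055,0,255],[-0.0125,0,-0.0055,0,255],[0,0,0,0,255]]' 25
python3 - <<'E'
from h import *
info()
im=read_camera("wrist"); cv2.imwrite("pics/wrist11.png",im[:,:,::-1])
im=read_camera("scene"); cv2.imwrite("pics/scene11.png",cv2.resize(im[130:280,200:400,::-1],None,fx=4,fy=4))
E
```

```text
t: 12.42
tool_pos: [0.498, -0.2354, 0.1684]
orientation: [2.356, 2.074, -0.0]
force: [0.6, 0.7, -0.4]
opening: 0.0116
t 12.42 tcp [ 0.498  -0.2354  0.1684] D [ 0.0702 -0.2229] tip z 0.1574 tx ang 82.71 ty ang -7.29 z [ 0.002 -0.002 -1.   ] F [ 0.63  0.74 -0.39] op 0.0116 q6 -0.41
```

View pics/wrist11.png

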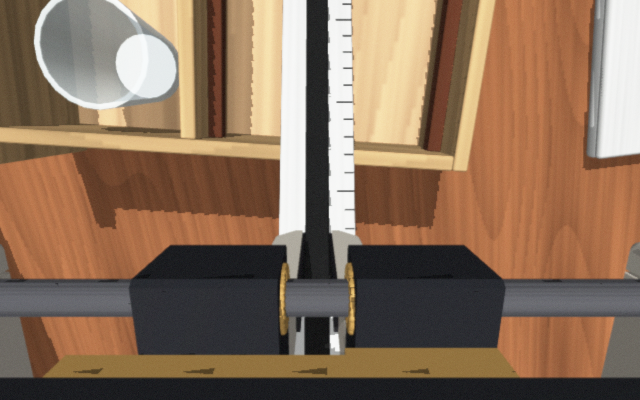

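View pics/scene11.png

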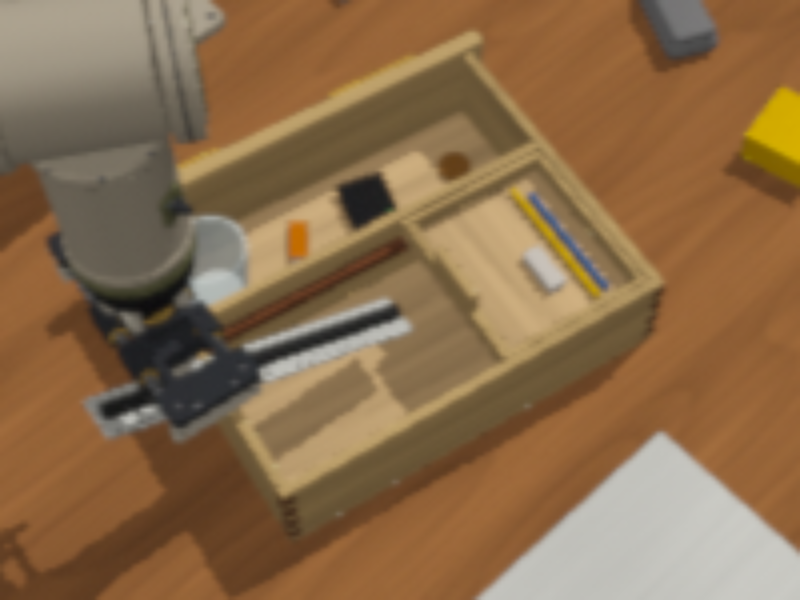

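```bash
python3 -m creep '[[-0.003,0,-0.015,0,255],[-0.005,0,-0.018,0,255],[-0.01,0,-0.018,0,255],[-0.02,0,-0.006,0,255],[-0.02,0,0,0,255],[-0.02,0,0,0,255],[-0.02,0,0,0,255],[-0.02,0,0,0,255],[-0.014,0,0,0,255],[0,0,0,0,255],[0,0,0,0,255]]' 25
python3 - <<'E'
from h import *
info()
im=read_camera("wrist"); cv2.imwrite("pics/wrist12.png",im[:,:,::-1])
im=read_camera("scene"); cv2.imwrite("pics/scene12.png",cv2.resize(im[130:280,130:330,::-1],None,fx=4,fy=4))
E
```

```text
t: 13.43
tool_pos: [0.4812, -0.3632, 0.2232]
orientation: [-2.356, -2.076, -0.0]
force: [0.4, 0.2, -0.4]
opening: 0.0115
t 13.43 tcp [ 0.4812 -0.3632  0.2232] D [ 0.0784 -0.3515] tip z 0.2122 tx ang 82.78 ty ang -7.22 z [-0.001  0.001 -1.   ] F [ 0.41  0.18 -0.4 ] op 0.0115 q6 -0.61
```

View pics/wrist12.png

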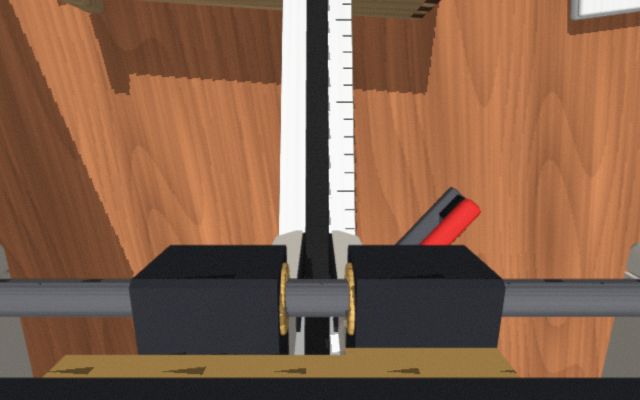

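View pics/scene12.png

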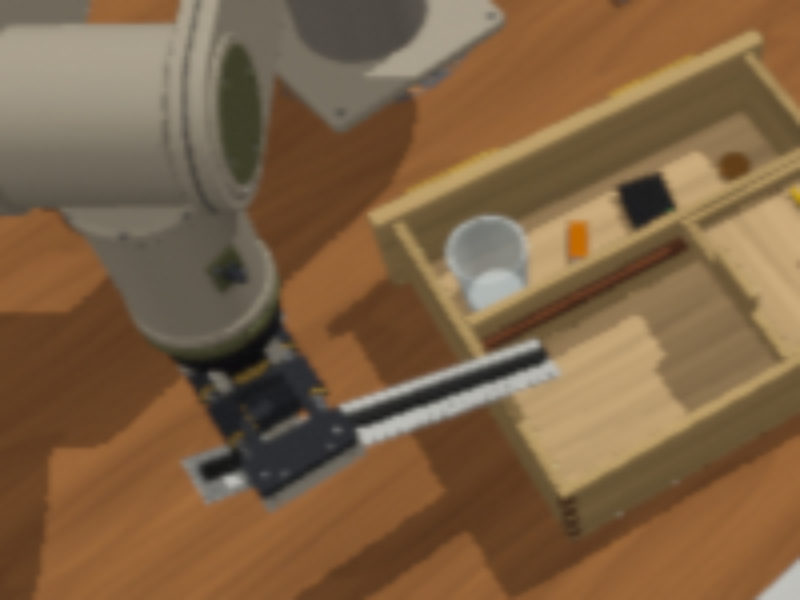

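```bash
python3 -m creep '[[0,0,0.01,0,255],[0,0,0.01,0,255],[0,0,0.01,0,255],[0,0,0.01,0,255],[0,0,0.007,0,255],[0,0,0.007,0,255],[0,0,0.006,0,255],[0,0,0.006,0,255],[0,0,0.006,0,255],[0,0,0,0,255]]' 8
python3 - <<'E'
from h import *
info()
im=read_camera("wrist"); cv2.imwrite("pics/wrist13.png",im[:,:,::-1])
im=read_camera("scene"); cv2.imwrite("pics/scene13.png",cv2.resize(im[130:280,130:330,::-1],None,fx=4,fy=4))
E
```

```text
t: 14.37
tool_pos: [0.4807, -0.3631, 0.1503]
orientation: [-2.355, -2.077, 0.0]
force: [0.0, -0.1, 0.0]
opening: 0.0117
t 14.37 tcp [ 0.4807 -0.3631  0.1503] D [ 0.0779 -0.3515] tip z 0.1393 tx ang 82.81 ty ang -7.19 z [-0.001  0.001 -1.   ] F [ 0.05 -0.1   0.01] op 0.0117 q6 -0.61
```

View pics/wrist13.png

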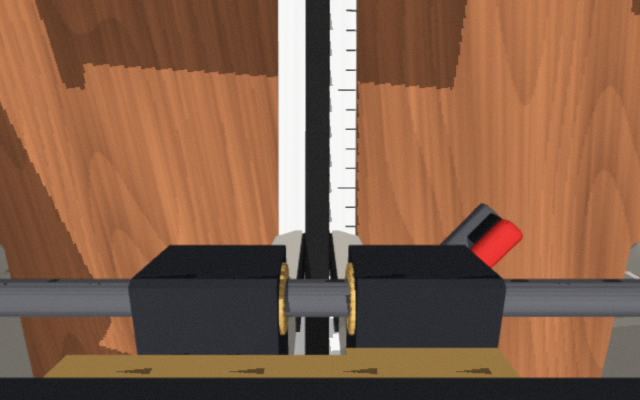

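View pics/scene13.png

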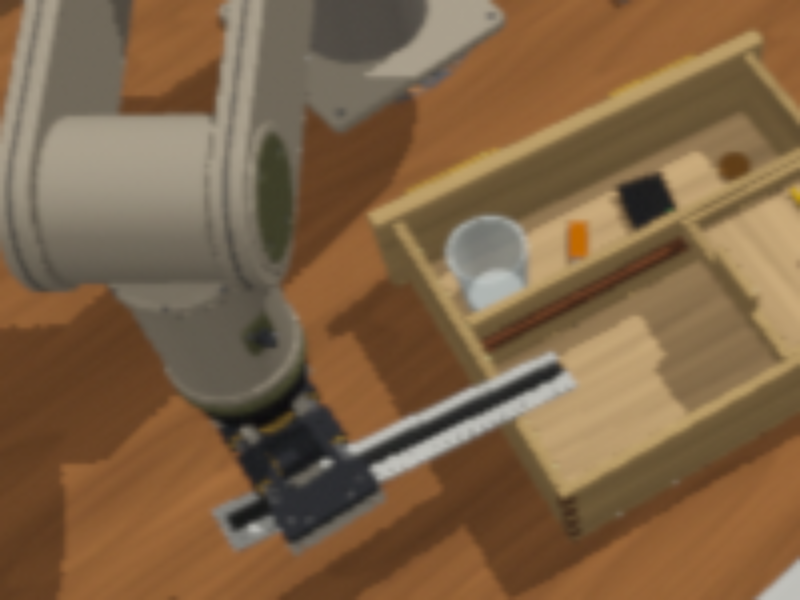

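```bash
python3 -m creep '[[0,0,0.006,0,255],[0,0,0.006,0,255],[0,0,0.006,0,255],[0,0,0.006,0,255],[0,0,0.006,0,255],[0,0,0.005,0,255],[0,0,0.004,0,255],[0,0,0,0,255],[0,0,0,0,255]]' 8
python3 - <<'E'
from h import *
info()
im=read_camera("wrist"); cv2.imwrite("pics/wrist14.png",cv2.resize(im[0:250,260:380,::-1],None,fx=4,fy=2.4))
im=read_camera("scene"); cv2.imwrite("pics/scene14.png",cv2.resize(im[130:280,130:330,::-1],None,fx=4,fy=4))
E
```

```text
t: 15.22
tool_pos: [0.4811, -0.3632, 0.1124]
orientation: [-2.356, -2.077, -0.0]
force: [-0.4, 0.8, 0.1]
opening: 0.0115
t 15.22 tcp [ 0.4811 -0.3632  0.1124] D [ 0.0783 -0.3516] tip z 0.1014 tx ang 82.82 ty ang -7.18 z [-0.001  0.001 -1.   ] F [-0.43  0.79  0.12] op 0.0115 q6 -0.61
```

View pics/wrist14.png

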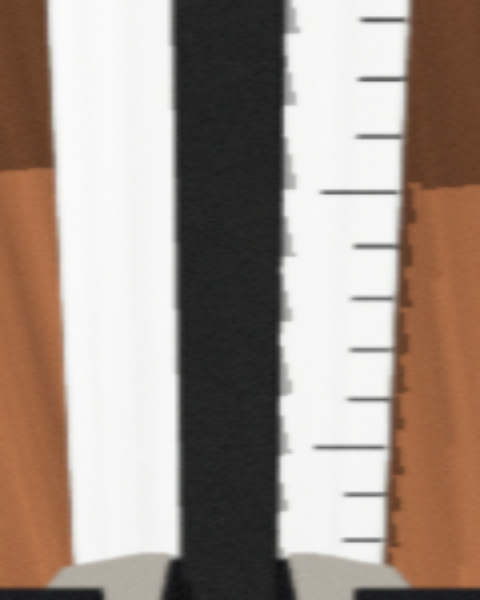

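View pics/scene14.png

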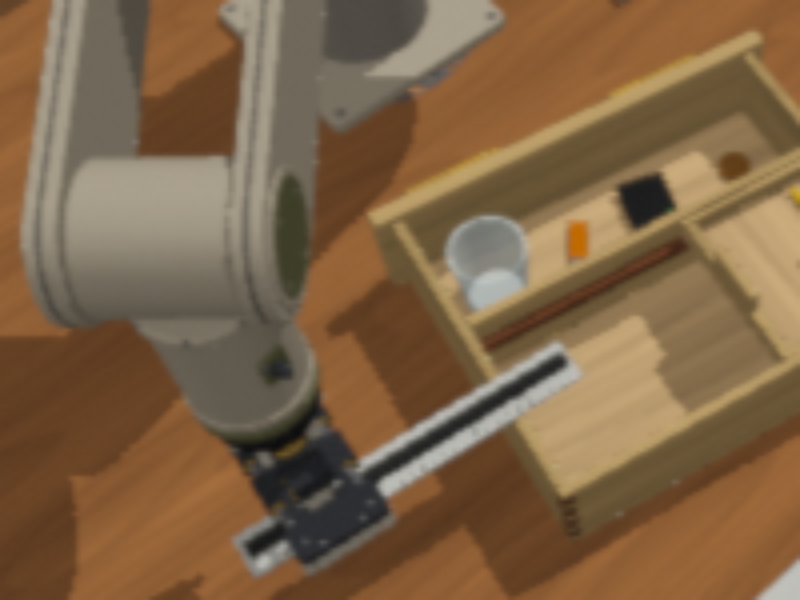

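```bash
python3 - <<'E'
from h import *
tilt([(0.5,260+47/4,260+409/4),(222,260+72/4,260+386/4)])
P=camera_params("wrist"); print(P)
E
python3 -m creep '[[0,0,0,0,255],[0,0,0,0,255],[0,0,0,0,255],[0,0,-0.01,0,255],[0,0,-0.02,0,255],[0,0,-0.02,0,255],[0,0,-0.02,0,255],[0,0,-0.02,0,255],[0,0,-0.01,0,255],[0,0,0,0,255],[0,0,0,0,255]]' 45
python3 - <<'E'
from h import *
info()
im=read_camera("wrist"); cv2.imwrite("pics/wrist15.png",cv2.resize(im[0:250,260:380,::-1],None,fx=4,fy=2.4))
im=read_camera("scene"); cv2.imwrite("pics/scene15.png",im[:,:,::-1])
im=read_camera("top"); cv2.imwrite("pics/top15.png",im[:,:,::-1])
for q in ("ruler_free_end","ruler_hidden_end"):
    rs=[]
    for c in ("scene","top"):
        r=tip_of(c,q); print(q,c,[(a['pixel'],a['confidence']) for a in r][:2])
        if r: rs.append(ray(c,r[0]['pixel']))
    if len(rs)==2: print(tri(rs))
E
```

```text
[[ 0.4943 -0.2502  0.0974]
 [ 0.4817 -0.3516  0.0982]] tilt 0.5
{'fov_y': 59.85343674856213, 'cx': 316.73353252607706, 'cy': 199.68948454936847, 'position': array([ 0.48811862, -0.29888729,  0.2674727 ]), 'rotation': array([ 2.89652811, -0.1813056 , -0.02250999])}
t: 16.23
tool_pos: [0.4815, -0.3638, 0.2133]
orientation: [2.355, 2.077, 0.0]
force: [0.2, 0.2, -1.8]
opening: 0.0112
t 16.23 tcp [ 0.4815 -0.3638  0.2133] D [ 0.0788 -0.3521] tip z 0.2023 tx ang 82.81 ty ang -7.19 z [ 0.001 -0.001 -1.   ] F [ 0.16  0.15 -1.8 ] op 0.0112 q6 -0.61
ruler_free_end scene [([181.3, 256.2], 0.73)]
ruler_free_end top []
ruler_hidden_end scene [([274.7, 204.5], 0.95), ([397.8, 166.3], 0.19)]
ruler_hidden_end top [([367.3, 205.0], 0.97)]
(array([ 0.51523902, -0.12313368,  0.18406794]), [np.float64(0.0030932029080398184), np.float64(0.0030932029080398566)])
```

View pics/wrist15.png

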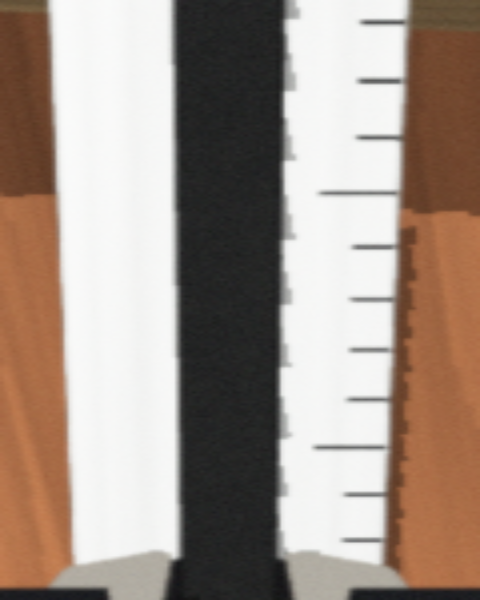

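View pics/scene15.png

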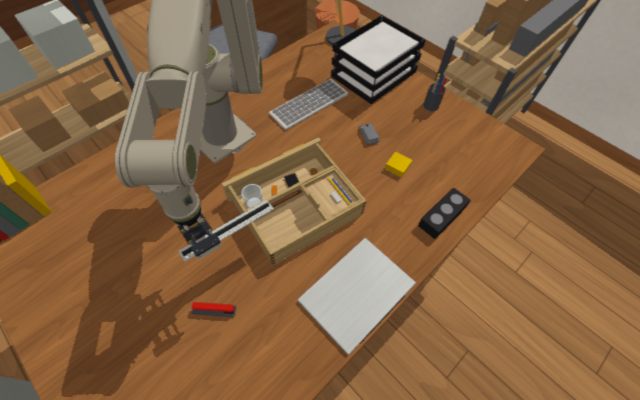

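View pics/top15.png

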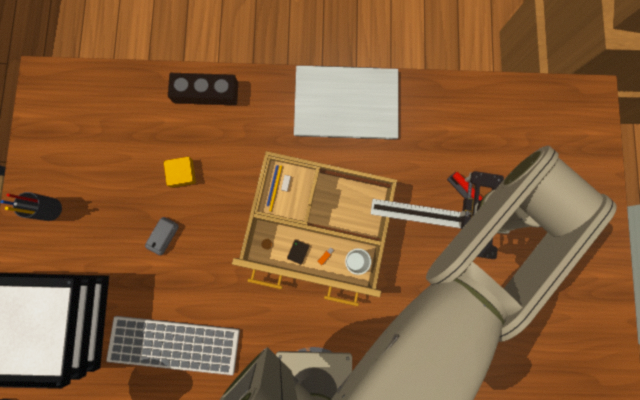

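```bash
python3 -m creep '[[0,0,0,0,255],[0,0,0,0,255],[0,0,0,0,255],[0,0,0,0,255],[0,0,0,0,255],[0,0,0,0,255]]' 45
python3 - <<'E'
from h import *
im=read_camera("wrist"); cv2.imwrite("pics/wrist16.png",cv2.resize(im[0:250,260:380,::-1],None,fx=4,fy=2.4))
tilt([(0.5,260+49/4,260+409/4),(222,260+72/4,260+386/4)])
o=cv2.imread("pics/wrist15.png");n=cv2.imread("pics/wrist16.png");print(cv2.absdiff(o,n).mean())
info(); print(close_job())
E
```

```text
t: 17.08
tool_pos: [0.4813, -0.3635, 0.2129]
orientation: [2.356, 2.078, 0.0]
force: [0.2, 0.1, -1.3]
opening: 0.0113
[[ 0.4943 -0.25    0.1963]
 [ 0.4816 -0.3516  0.198 ]] tilt 1.0
1.7597083333333334
t 17.13 tcp [ 0.4813 -0.3635  0.2129] D [ 0.0785 -0.3519] tip z 0.2019 tx ang 82.81 ty ang -7.19 z [ 0. -0. -1.] F [-0.39  0.09  0.19] op 0.011 q6 -0.61
the job is handed in; nothing more can be done
None
```

I handed the job in at about 17 s, with the ruler held level in the gripper about 19 cm above the desk (10 cm above the drawer's rim). `close_job` gives no verdict, so what follows is my own checking.

**What I did**
1. I pushed the small drawer's tab left with closed fingers until the force rose to 18 N at the expected stop position, and left it there.
2. I gripped the ruler by its rubber rib, about 70 mm from the free end. The tool cannot tilt, so I let the ruler swing in a light 4 N grip while lifting.
3. It stood at about 22° in the opening. I estimate the free end was near 118 mm, above the rim, with the hidden end still under the small drawer.
4. I drew it out diagonally. Then I pressed its underside on the drawer's right rim with an 8 N grip until it swung level, regripped at 45 N and lifted clear.

**Last checks**
- **Ruler tilt:** about 1° from level, from the wrist camera, and steady over the last half second.
- **Ruler height:** the wrist camera put the plate at 196–198 mm. Triangulating the hidden end gave 184 mm, about 1 cm lower, but still well above 140 mm.
- **Grip:** the fingers read 11 mm open on the 12 mm rib.
- **Surroundings:** in the last scene and top pictures the small drawer was fully left, the tumbler was upright and nothing appeared to have moved. I judged that by eye, without measuring positions.

**What disagreed or was missed**
- An early two-camera estimate put the ruler's free end about 12 mm too low. I went with the width-based height instead, which matched the text.
- In the final pictures the network found the free end in only one camera, so I could not triangulate that end directly.

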